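Shear the top spacer plate off the stack onto the marking-out block

ROBOT

A 6-joint arm with a two-finger parallel gripper is mounted at the origin on the work surface. World frame = base frame: x ahead of the robot, y to its left, z up, the work surface at z = 0. Lengths are in m, angles in rad, forces in N, time in s.
With the tool pointing down it reaches from about 0.35 to 0.975 m from the base axis. Payload 4.9 kg.
Tool frame: the origin (TCP) lies at the very end of the fingers, on their centre line; the grasp point (between the pads) lies manip.grip_point_offset behind it (manip.grip_point_offset is the distance from the TCP to the grasp point, in m); z points along the fingers, y is the line along which they close (so a half turn about z gives the same grasp; the last joint's range is limited). The gripper opens to 85 mm and grips with 20 to 120 N. Pads are 22 mm wide; open, the fingers measure 114 mm over their backs; the gripper's body (76 mm by 85 mm) begins 54 mm behind the grasp point. The pads swing forward as they close: fully open they stand 13 mm farther back than shut.
Start: joints at [1.225, 0.053, 1.613, -0, 1.476, -0.119], TCP at [0.141, 0.609, 0.231] pointing down, gripper open.
Joint ranges: [-3.01, 3.01], [-1.01, 2.22], [0.06, 2.58], [-1.02, 4.17], [0.09, 2.62], [-3.14, 3.14]. Speed limits (rad/s): [2.57, 2.57, 3.14, 3.14, 3.14, 3.14].

INTERFACE

Orientations are given as a unit quaternion [w, x, y, z].
In Python, from plant import manip gives the robot as it stands.
- The arm moves only by the shell command python3 -m crank 'ROWS' [OPENING]. ROWS is JSON, a list of rows, each an object of numbers: "x", "y", "z": the shift along the tool's x, y, z in cm; "turn": the turn about the tool's z in rad. In form: [{"x": .., "y": .., "z": .., "turn": ..}, ...]. A call has 1 to 5 rows; each row shifts and turns the commanded pose from where the row before left it, along the tool's axes as they then stand; what a row does not reach is not made up. A row lasts 1/10 s, in which the tool goes at most 50 mm and 8.59 degrees, less where a joint would pass 70% of its speed; a pose out of reach is approached as far as the arm can. A call with a gripper value outside its range is refused whole. OPENING is the opening in per cent of the stroke, from 0 (shut) to 100 (fully open), set as the call begins (- or left out, the last holds). The fingers move at their own pace and stop on an object; the grip force is fixed at half the most. Time passes only in rows, so rows that do not move let the fingers close. It gives the time, the measured TCP pose, the force, the opening and the grip force at its end, in the units of the state.
- manip.state(): the state, without advancing time (a new reading comes with each control period).
- manip.grab_frame(name): name is "side" or "top" or "wrist"; returns (picture, depth): 400x640x3 uint8, red, green, blue; 400x640 float32, m along the optical axis (not along the pixel's ray), 0 where there is no reading.
- manip.camera_model(name): a dict with "mtx" (3x3 intrinsics, pixels), "world_to_cam" (4x4, takes a point from world to camera coordinates). Camera axes: x right, y down, z forward; pixel columns grow to the right and rows downward; lengths in m; the calibration is good to about 2 mm. The wrist camera is an equidistant fisheye: a pixel r from the principal point sees the ray r / f radians off the axis. A picture is of the moment at which its call begins: read the wrist's pose just before it. camera_model takes no time and is no camera call; for the wrist camera it gives the pose at the moment of the call.
- manip.job_done(): hands the job in; it is judged then, once.
The state is a dict: "time": time; "joint_pos": joint angles; "joint_vel": joint speeds; "joint_efforts": joint torques, N m; "tool_pos": TCP position; "tool_rot": TCP orientation; "contact_force": force on the tool from outside, world axes, zero at the start; "ft_torque": the same for the moment, N m; "gripper_width": opening from 0.0 (shut) to 1.0 (fully open); "grasp_force": force on a finger pad.
Only numpy, scipy, OpenCV 4.12 (cv2) and the standard library are available. Lean on these libraries where they do the work, as an engineer would, in place of code of your own. Each camera call takes 0.05 s, during which the arm holds its last target. There are 200 camera calls.

TASK

Take the round hold-down weight off the stack of spacer plates and park it upright on the rubber mat. Then slide the top plate sideways off the stack, without lifting or tipping it, onto the steel block next to it until the plate lies flat, square and centrally on the block, and finally set the weight down softly on the middle of that plate. The three plates that remain must not shift, and nothing else on the bench may be knocked about.

Things in the scene. Friction and masses are not known exactly. Their poses are not given: they have to be found in the camera images.
- plate_top: Uppermost of four like aluminium spacer plates in a stack, loose, 150 x 80 x 12 mm, 0.25 kg. Two through ports, 48 mm (along x) by 44 mm (along y), centred 33 mm either side of the centre along x, leave an 18 mm frame and, between them, an 18 mm wide bridge along y. Origin: centre of the underside (66 mm above the bench at the start); x along the 150 mm side, z up.
- plate_second: Second plate from the top, loose, same shape, size and axes as the top one; its top face is 66 mm above the bench. It must stay where it is. The ports of all four plates lie over one another, so whatever reaches more than 12 mm down into a port of the top plate also reaches this one.
- plate_third: Third plate from the top, same shape and size, loose (top face at 54 mm). Origin: centre of the underside. It must stay where it is.
- plate_bottom: Lowest plate of the stack, same shape and size, loose (top face at 42 mm), lying on a fixed plywood stand 154 x 84 mm and 30 mm high. Origin: centre of the underside. It must stay where it is.
- block: Dark steel marking-out block, fixed, 180 x 110 x 64 mm; its bare flat top is 64 mm above the bench, 2 mm lower than the underside of the top plate. It stands left or right of the stack, parallel to it, a gap of 4 to 16 mm from the stack's long side. Origin: centre of the underside; x along the 180 mm side (as the plates' x), y across, along the line from stack to block.
- weight: Round steel hold-down weight, 62 mm high, about 0.6 kg, loose, standing near the middle of the top plate at the start: a disc 64 mm in diameter and 24 mm high, a neck 20 mm in diameter, and a knob 34 mm in diameter with upright sides from 34 to 62 mm above the underside. Origin: centre of the underside; z up.
- mat: Black square rubber mat, fixed, 120 x 120 x 3 mm, empty, flat on the bench to the left or the right of the stack and block (a grey valve tray stands on the other side). Origin: centre of the underside; axes along its sides.
- piston: Bystander: bare aluminium piston standing upright, 76 mm in diameter, 60 mm high. Origin: centre of the underside.
- conrod: Bystander: dark steel connecting rod lying flat, about 177 mm long, 60 mm wide at the big end, 18 mm high. Origin: underside of the big end's centre; x towards the small end.
- oil: Bystander: grey plastic bottle standing upright, 64 mm in diameter, 150 mm high. Origin: centre of the underside.
- can: Bystander: plain steel can standing upright, 74 mm in diameter, 100 mm high. Origin: centre of the underside.
- driver: Bystander: screwdriver lying on the bench between the robot and the stack; x along it.
- spanner: Bystander: open spanner lying on the bench between the robot and the stack; x along it.
Mind the look-alikes: they are no part of the job. What is shaped like the plate_top but purple or yellow is not meant.

How it is judged:
On the way, in this order (a step that is already met when the one before it is completed fails the run):
1. the weight stands upright on the mat, let go (x of weight in the frame of mat between -0.05 and 0.05 m and y of weight in the frame of mat between -0.05 and 0.05 m and height (world z) of weight below 0.008 m and angle between weight's own z axis and vertical below 0.08 rad and contact force between the fingers and weight below 0.1 N and linear speed of weight below 0.02 m/s), for 0.2 s.
2. the top plate lies flat, square and centrally on the block, let go, the weight still parked on the mat (x of plate_top in the frame of block between -0.018 and 0.018 m and y of plate_top in the frame of block between -0.018 and 0.018 m and z of plate_top in the frame of block between 0.062 and 0.0655 m and angle between plate_top's own z axis and vertical below 0.04 rad and angle between the x axis of plate_top and the x axis of block, either way round below 0.15 rad and x of weight in the frame of mat between -0.05 and 0.05 m and y of weight in the frame of mat between -0.05 and 0.05 m and height (world z) of weight below 0.008 m and angle between weight's own z axis and vertical below 0.08 rad and contact force between the fingers and plate_top below 0.1 N and linear speed of plate_top below 0.02 m/s), for 0.2 s.
At the end, for the whole second after the job is handed in: The top plate lies flat on the block (centre within 18 mm of the block's centre along each side, square to it within about 8 degrees), the weight stands upright on it within 22 mm of the plate's centre, both are let go and at rest, and the three other plates are within 6 mm of where they were (x of plate_top in the frame of block between -0.018 and 0.018 m and y of plate_top in the frame of block between -0.018 and 0.018 m and z of plate_top in the frame of block between 0.062 and 0.0655 m and angle between plate_top's own z axis and vertical below 0.04 rad and angle between the x axis of plate_top and the x axis of block, either way round below 0.15 rad and horizontal distance between weight and plate_top below 0.022 m and z of weight in the frame of plate_top between 0.009 and 0.015 m and angle between weight's own z axis and vertical below 0.08 rad and contact force between the fingers and weight below 0.1 N and contact force between the fingers and plate_top below 0.1 N and linear speed of each of weight, plate_top below 0.01 m/s and distance of each of plate_second, plate_third, plate_bottom from where it was at the start of the episode below 0.006 m); the robot touches nothing.
It fails at once if one of the three plates that stay is shifted by more than 6 mm (distance of any of plate_second, plate_third, plate_bottom from where it was at the start of the episode above 0.006 m).
It fails at once if the top plate is lifted more than 8 mm instead of being slid across (height (world z) of plate_top above 0.074 m).
It fails at once if the top plate tips by more than about 10 degrees or falls off (angle between plate_top's own z axis and vertical above 0.18 rad or height (world z) of plate_top below 0.055 m).
It fails at once if the weight is dropped or slammed on a plate (more than 60 N) (contact force between weight and plate_top above 60 N or contact force between weight and plate_second above 60 N).
It fails at once if a bystander is moved by more than 30 mm (distance of any of piston, conrod, oil, can, driver, spanner from where it was at the start of the episode above 0.03 m).
It also fails if it takes over 72 s, if anything falls off the work surface, if the arm or the gripper's body presses on something with over 40 N, if the wrist force passes 120 N, or if a joint passes its speed limit or range.

## Working session

There is one attempt and no reset: what is moved stays moved. The work goes in short steps, Python scripts to look and compute and a shell command to move; the robot and the scene stay as the last step left them, time stands still between calls to the robot, and variables do not carry over. Pictures are saved under pics/ and viewed, at most 10 in all, crops included, and the job is handed in when it is done.

```bash
ls; mkdir -p pics
python3 - <<'E'
from plant import manip
import cv2,numpy as np
s=manip.state();print(s, manip.grip_point_offset)
for n in("top","side"):
    p,d=manip.grab_frame(n);np.savez(f"pics/{n}0.npz",p=p,d=d,**{k:np.array(v) for k,v in manip.camera_model(n).items()})
    cv2.imwrite(f"pics/{n}0.png",p[:,:,::-1]);m=manip.camera_model(n);print(n,m)
E
```

```text
pics
{'time': 0.0, 'joint_pos': array([ 1.22498928e+00,  5.33425443e-02,  1.61429962e+00, -1.62111492e-05,
        1.47600956e+00, -1.18991283e-01]), 'joint_vel': array([-0.00035092, -0.00030956,  0.00052986,  0.00323725,  0.00083216,
        0.00132891]), 'joint_efforts': array([ 9.83674181e-04, -3.93699217e+01, -3.70167661e+01, -2.14666863e-05,
        7.20098469e-03, -2.41951687e-05]), 'tool_pos': array([0.14033164, 0.60839687, 0.23006854]), 'tool_rot': array([-2.29263987e-04,  1.13164114e-01,  9.93575776e-01, -1.00371730e-03]), 'contact_force': array([-0.79072143, -0.23392763,  0.30323263]), 'ft_torque': array([ 0.00142336, -0.01938553,  0.00844197]), 'grasp_force': 0.0, 'gripper_width': 0.998488062181792} 0.0187
top {'mtx': array([[466.90601315,   0.        , 319.92110901],
       [  0.        , 466.90601315, 198.5819753 ],
       [  0.        ,   0.        ,   1.        ]]), 'world_to_cam': array([[ 0.01976454, -0.99976768,  0.00859964, -0.04705787],
       [-0.98098797, -0.02105274, -0.19292325,  0.55469656],
       [ 0.19305947, -0.0046231 , -0.98117616,  1.35240566],
       [ 0.        ,  0.        ,  0.        ,  1.        ]])}
side {'mtx': array([[426.85566055,   0.        , 315.68643798],
       [  0.        , 426.85566055, 191.69593898],
       [  0.        ,   0.        ,   1.        ]]), 'world_to_cam': array([[ 0.81319012, -0.58181849, -0.0144593 , -0.45068644],
       [-0.36517947, -0.49074031, -0.79108653,  0.24036186],
       [ 0.45317301,  0.64858399, -0.61153334,  0.83529827],
       [ 0.        ,  0.        ,  0.        ,  1.        ]])}
```

View pics/top0.png

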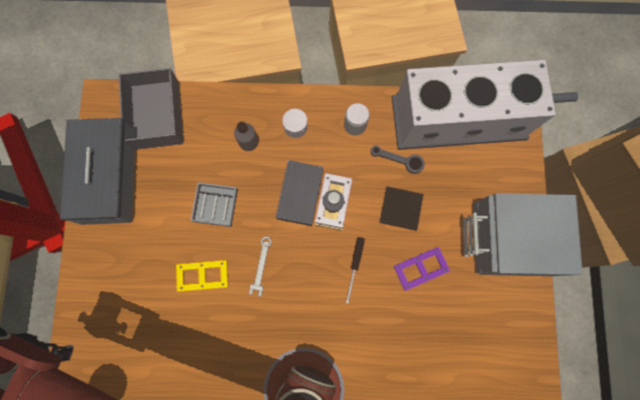

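View pics/side0.png

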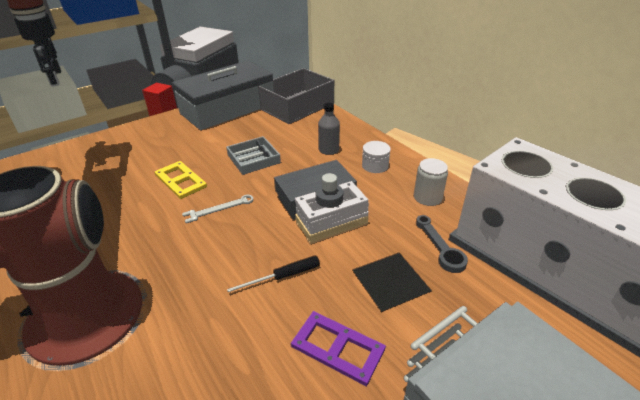

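Top picture: stack with weight at (333,201), dark block left of it (300,193), black mat at (402,208). The look-alikes are the yellow frame at (202,275) and the purple frame at (421,268). Both lie on the bench, so plate_top is the bare aluminium plate carrying the weight. Next I'll measure these and confirm with a crop.

```bash
cat > h.py <<'E'
import numpy as np,cv2
def cloud(d,mtx,w2c):
    v,u=np.mgrid[:d.shape[0],:d.shape[1]]
    c=np.stack([(u-mtx[0,2])/mtx[0,0]*d,(v-mtx[1,2])/mtx[1,1]*d,d],-1)
    i=np.linalg.inv(w2c); return c@i[:3,:3].T+i[:3,3]
def rect(P): 
    r=cv2.minAreaRect(P[:,:2].astype(np.float32)*1000); return [np.round(x,1) for x in r]
E
python3 - <<'E'
from h import *
for n in("top","side"):
    z=np.load(f"pics/{n}0.npz");p,d=z['p'],z['d'];W=cloud(d,z['mtx'],z['world_to_cam']);W[d==0]=9
    print(n)
    if n=="top":
        sub=W[150:240,265:360]; 
        print("bench z",np.median(W[230:240,300:330,2]))
        roi=np.zeros(d.shape,bool);roi[155:235,268:358]=1
        matm=np.zeros(d.shape,bool);matm[180:235,375:430]=1
        matm&=p.max(2)<45
        print("mat",rect(W[matm]),matm.sum(),np.median(W[matm][:,:],0))
        im=cv2.resize(p[145:245,260:440],None,fx=4.4,fy=4.4,interpolation=cv2.INTER_CUBIC);cv2.imwrite("pics/crop1.png",im[:,:,::-1])
    else:
        roi=(abs(W[:,:,0]-np.array(C[0]))<.2)&(abs(W[:,:,1]-C[1])<.2)
    Z=W[:,:,2]
    if n=="top": C=np.median(W[190:210,325:340].reshape(-1,3),0)
    print(np.histogram(Z[roi],bins=np.arange(0,.16,.004)))
    for nm,a,b in(("plate",.073,.083),("block",.059,.0685),("knob",.132,.146)):
        m=roi&(Z>a)&(Z<b); m=cv2.morphologyEx(m.astype(np.uint8),cv2.MORPH_OPEN,np.ones((2,2)))>0
        k,l,s,_=cv2.connectedComponentsWithStats(m.astype(np.uint8));
        if k<2: continue
        j=1+s[1:,4].argmax();m=l==j
        print(nm,rect(W[m]),m.sum(),np.median(W[m],0),W[m].mean(0))
E
```

```text
top
bench z -8.482754724981056e-05
mat [array([0., 0.]), array([0., 0.]), np.float64(0.0)] 0 [nan nan nan]
(array([1404,  366,   28,    5,    5,   16,   69,  117,   72,   27,   22,
         21,   21,   19,  183,  846,  967,  210,  161,  380,  166,   15,
          5,   11,   55,  122,   57,    5,    2,    3,    3,    2,    3,
          9,   47,   48,    7,    0,    0]), array([0.   , 0.004, 0.008, 0.012, 0.016, 0.02 , 0.024, 0.028, 0.032,
       0.036, 0.04 , 0.044, 0.048, 0.052, 0.056, 0.06 , 0.064, 0.068,
       0.072, 0.076, 0.08 , 0.084, 0.088, 0.092, 0.096, 0.1  , 0.104,
       0.108, 0.112, 0.116, 0.12 , 0.124, 0.128, 0.132, 0.136, 0.14 ,
       0.144, 0.148, 0.152, 0.156]))
plate [array([4785.7, 4402.1]), array([12472.8,   182.7]), np.float64(46.7)] 608 [ 0.55443416 -0.08226569  0.07741088] [ 0.57363264 -0.04996976  0.10097536]
block [array([4796.9, 4440.4]), array([12400.7,   219.5]), np.float64(46.3)] 1893 [0.56934592 0.02648286 0.06401486] [0.59221131 0.04937019 0.08630822]
knob [array([543.8, -75.9]), array([33.6, 30.4]), np.float64(1.2)] 108 [ 0.54080257 -0.07496248  0.139
[... 361 characters left out ...]
array([0.   , 0.004, 0.008, 0.012, 0.016, 0.02 , 0.024, 0.028, 0.032,
       0.036, 0.04 , 0.044, 0.048, 0.052, 0.056, 0.06 , 0.064, 0.068,
       0.072, 0.076, 0.08 , 0.084, 0.088, 0.092, 0.096, 0.1  , 0.104,
       0.108, 0.112, 0.116, 0.12 , 0.124, 0.128, 0.132, 0.136, 0.14 ,
       0.144, 0.148, 0.152, 0.156]))
plate [array([4778.8, 4406.3]), array([12476.2,   165.5]), np.float64(46.7)] 856 [ 0.52789809 -0.09688731  0.07854437] [ 0.57977219 -0.04457007  0.11896496]
block [array([4787.5, 4440.2]), array([12414. ,   203.1]), np.float64(46.3)] 1525 [0.55179102 0.03016102 0.06535632] [0.62235962 0.09122452 0.13139377]
knob [array([4759. , 4461.1]), array([12423.7,    29.7]), np.float64(47.1)] 147 [ 0.53813722 -0.07880333  0.1400897 ] [ 0.59887201 -0.01431724  0.19555798]
  return _methods._mean(a, axis=axis, dtype=dtype,
  ret = um.true_divide(
```

View pics/crop1.png

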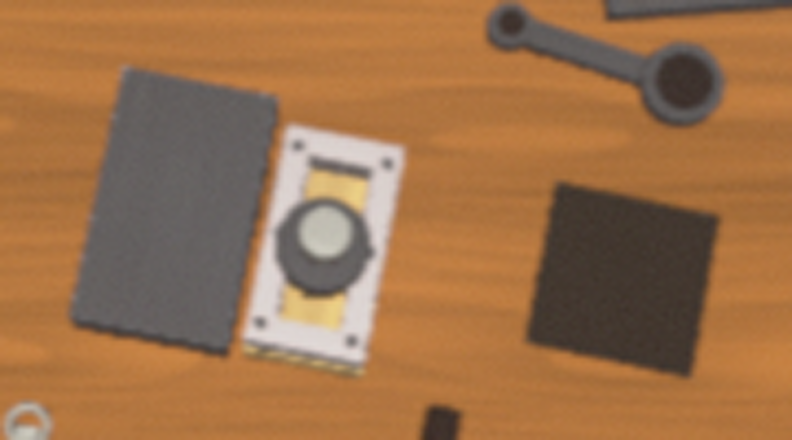

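The crop shows the bare aluminium plate with the weight: corners (287,126),(405,148),(362,361),(246,344), knob top at (325,232). The block corners are (124,67),(277,95),(228,349),(73,319), and the mat corners (556,183),(719,215),(691,376),(528,340). It is confirmed as plate_top: grey, on the stack, not yellow or purple.

```bash
cat >> h.py <<'E'
from scipy.optimize import least_squares
def ray(px,z,mtx,w2c):
    i=np.linalg.inv(w2c);px=np.atleast_2d(px).astype(float)
    c=np.c_[(px-mtx[:2,2])/mtx[0,0],np.ones(len(px))]@i[:3,:3].T
    return (i[:3,3]+c*((z-i[2,3])/c[:,2])[:,None])[:,:2]
def fitrect(Q,L,S,yaw0):
    # corners Q (far-left,far-right,near-right,near-left), x along L
    B=np.array([[L,S],[L,-S],[-L,-S],[-L,S]])/2
    f=lambda q:(B@np.array([[np.cos(q[2]),np.sin(q[2])],[-np.sin(q[2]),np.cos(q[2])]])+q[:2]-Q).ravel()
    r=least_squares(f,[*Q.mean(0),yaw0]);return r.x,np.abs(r.fun).max()
E
python3 - <<'E'
from h import *
z=np.load("pics/top0.npz");K,T=z['mtx'],z['world_to_cam']
px=lambda a:(np.array(a)+.5)/4.4-.5+[260,145]
for n,a,h,L,S in(("plate",[(287,126),(405,148),(362,361),(246,344)],.078,.15,.08),("block",[(124,67),(277,95),(228,349),(73,319)],.064,.18,.11),("mat",[(556,183),(719,215),(691,376),(528,340)],.003,.12,.12)):
    print(n,fitrect(ray(px(a),h,K,T),L,S,-.2))
print("knob",ray(px((325,232)),.14,K,T))
z=np.load("pics/side0.npz");W=cloud(z['d'],z['mtx'],z['world_to_cam'])
print("knob side",np.round(ray((330,180),.14,z['mtx'],z['world_to_cam']),4))
d=z['d'];m=(d>.3)&(d<3)&(W[:,:,2]>.136)&(W[:,:,2]<.146)&(abs(W[:,:,0]-.54)<.04)&(abs(W[:,:,1]+.075)<.04);print(rect(W[m]))
E
```

```text
plate (array([ 0.54750909, -0.07582619, -0.16861416]), np.float64(0.0019977572535594956))
block (array([ 0.57420881,  0.02594165, -0.16440052]), np.float64(0.001983884044109971))
mat (array([ 0.54190034, -0.29011931, -0.18660418]), np.float64(0.002245043839372518))
knob [[ 0.54306809 -0.07346895]]
knob side [[ 0.5364 -0.0826]]
[array([539.5, -74. ]), array([34.9, 31.7]), np.float64(72.4)]
```

```bash
cat > go.py <<'E'
# usage: go.py x y z yaw(of tool y) [n rows]: prints rows (to be typed) from the present pose
import sys,numpy as np,math
from scipy.spatial.transform import Rotation as R
from plant import manip
s=manip.state();a=[float(v) for v in sys.argv[1:]]
q=np.array(s['tool_rot']);r=R.from_quat(q[[1,2,3,0]]);M=r.as_matrix();p=np.array(s['tool_pos'])
yaw=math.atan2(M[1,1],M[0,1]);turn=-(a[3]-yaw);turn=(turn+np.pi)%(2*np.pi)-np.pi
if abs(turn)<.004: turn=0
d=np.array(a[:3])-p
n=int(a[4]) if len(a)>4 else max(1,math.ceil(np.linalg.norm(d)/.04),math.ceil(abs(turn)/.145))
y=yaw
for k in range(n):
    c=np.array([[math.sin(y)*-1,math.cos(y)],[math.cos(y),math.sin(y)]]) # columns x_tool,y_tool in world
    v=np.linalg.solve(c,d[:2]/n) 
    print({"x":round(v[0]*100,2),"y":round(v[1]*100,2),"z":round(-d[2]/n*100,2),"turn":round(turn/n,3)});y-=turn/n
print("tilt",np.round(M[:,2],4),"xax",np.round(M[:,0],3),"yaw",round(yaw,3),"pos",p.round(4),"d",d.round(4),"t",round(s['time'],2),"w",round(float(s['gripper_width']),3),"F",s['contact_force'].round(1),"j6",round(s['joint_pos'][5],2))
E
python3 go.py 0.543 -0.075 0.24 -0.167 20
```

```text
{'x': np.float64(-2.73), 'y': np.float64(-2.88), 'z': np.float64(-0.05), 'turn': 0.076}
{'x': np.float64(-2.94), 'y': np.float64(-2.66), 'z': np.float64(-0.05), 'turn': 0.076}
{'x': np.float64(-3.13), 'y': np.float64(-2.43), 'z': np.float64(-0.05), 'turn': 0.076}
{'x': np.float64(-3.31), 'y': np.float64(-2.19), 'z': np.float64(-0.05), 'turn': 0.076}
{'x': np.float64(-3.46), 'y': np.float64(-1.93), 'z': np.float64(-0.05), 'turn': 0.076}
{'x': np.float64(-3.6), 'y': np.float64(-1.67), 'z': np.float64(-0.05), 'turn': 0.076}
{'x': np.float64(-3.71), 'y': np.float64(-1.39), 'z': np.float64(-0.05), 'turn': 0.076}
{'x': np.float64(-3.81), 'y': np.float64(-1.11), 'z': np.float64(-0.05), 'turn': 0.076}
{'x': np.float64(-3.88), 'y': np.float64(-0.82), 'z': np.float64(-0.05), 'turn': 0.076}
{'x': np.float64(-3.93), 'y': np.float64(-0.52), 'z': np.float64(-0.05), 'turn': 0.076}
{'x': np.float64(-3.96), 'y': np.float64(-0.22), 'z': np.float64(-0.05), 'turn': 0.076}
{'x': np.float64(-3.97), 'y': np.float64(0.08), 'z': np.float64(-0.05), 'turn': 0.076}
{'x': np.float64(-3.95), 'y': np.float64(0.38), 'z': np.float64(-0.05), 'turn': 0.076}
{'x': np.float64(-3.91), 'y': np.float64(0.67), 'z': np.float64(-0.05), 'turn': 0.076}
{'x': np.float64(-3.85), 'y': np.float64(0.97), 'z': np.float64(-0.05), 'turn': 0.076}
{'x': np.float64(-3.76), 'y': np.float64(1.25), 'z': np.float64(-0.05), 'turn': 0.076}
{'x': np.float64(-3.66), 'y': np.float64(1.53), 'z': np.float64(-0.05), 'turn': 0.076}
{'x': np.float64(-3.53), 'y': np.float64(1.81), 'z': np.float64(-0.05), 'turn': 0.076}
{'x': np.float64(-3.38), 'y': np.float64(2.07), 'z': np.float64(-0.05), 'turn': 0.076}
{'x': np.float64(-3.22), 'y': np.float64(2.32), 'z': np.float64(-0.05), 'turn': 0.076}
tilt [-6.0e-04 -1.7e-03 -1.0e+00] xax [-0.974  0.225  0.   ] yaw 1.344 pos [0.1404 0.6085 0.2302] d [ 0.4026 -0.6835  0.0098] t 0.1 w 0.996 F [-0.2 -0.5  0.2] j6 -0.12
```

```bash
python3 -m crank '[{"x":-2.7,"y":-2.9,"z":-0.1,"turn":0.076},{"x":-2.9,"y":-2.7,"z":-0.1,"turn":0.076},{"x":-3.1,"y":-2.4,"z":-0.1,"turn":0.076},{"x":-3.3,"y":-2.2,"z":-0.1,"turn":0.076},{"x":-3.5,"y":-1.9,"z":-0.1,"turn":0.076}]' 100
python3 -m crank '[{"x":-3.6,"y":-1.7,"z":-0.1,"turn":0.076},{"x":-3.7,"y":-1.4,"z":-0.1,"turn":0.076},{"x":-3.8,"y":-1.1,"z":-0.1,"turn":0.076},{"x":-3.9,"y":-0.8,"z":-0.1,"turn":0.076},{"x":-3.9,"y":-0.5,"z":-0.1,"turn":0.076}]'
python3 -m crank '[{"x":-4,"y":-0.2,"turn":0.076},{"x":-4,"y":0.1,"turn":0.076},{"x":-4,"y":0.4,"turn":0.076},{"x":-3.9,"y":0.7,"turn":0.076},{"x":-3.9,"y":1,"turn":0.076}]'
python3 -m crank '[{"x":-3.8,"y":1.3,"turn":0.076},{"x":-3.7,"y":1.5,"turn":0.076},{"x":-3.5,"y":1.8,"turn":0.076},{"x":-3.4,"y":2.1,"turn":0.076},{"x":-3.2,"y":2.3,"turn":0.076}]'
python3 go.py 0.543 -0.075 0.24 -0.167
```

```text
time: 0.6
tool_pos: [0.2407, 0.4365, 0.2357]
tool_rot: [-0.0, 0.3, 0.954, -0.0]
contact_force: [0.3, 0.5, 0.4]
gripper_width: 1.001
grasp_force: 0.0
time: 1.1
tool_pos: [0.3406, 0.2656, 0.2409]
tool_rot: [-0.0, 0.475, 0.88, -0.0]
contact_force: [0.8, 1.2, 0.2]
gripper_width: 1.0
grasp_force: 0.0
{'x': np.float64(-3.96), 'y': np.float64(-0.18), 'z': np.float64(0.01), 'turn': 0.075}
{'x': np.float64(-3.96), 'y': np.float64(0.12), 'z': np.float64(0.01), 'turn': 0.075}
{'x': np.float64(-3.94), 'y': np.float64(0.41), 'z': np.float64(0.01), 'turn': 0.075}
{'x': np.float64(-3.9), 'y': np.float64(0.71), 'z': np.float64(0.01), 'turn': 0.075}
{'x': np.float64(-3.83), 'y': np.float64(1.0), 'z': np.float64(0.01), 'turn': 0.075}
{'x': np.float64(-3.75), 'y': np.float64(1.28), 'z': np.float64(0.01), 'turn': 0.075}
{'x': np.float64(-3.64), 'y': np.float64(1.56), 'z': np.float64(0.01), 'turn': 0.075}
{'x': np.float64(-3.52), 'y': np.float64(1.82), 'z': np.float64(0.01), 'turn': 0.075}
{'x': np.float64(-3.37), 'y': np.float64(2.08), 'z': np.float64(0.01), 'turn': 0.075}
{'x': np.float64(-3.2), 'y': np.float64(2.33), 'z': np.float64(0.01), 'turn': 0.075}
tilt [-2.e-04 -1.e-04 -1.e+00] xax [-0.549  0.836 -0.   ] yaw 0.581 pos [0.3406 0.2656 0.2409] d [ 0.2024 -0.3406 -0.0009] t 1.1 w 1.0 F [0.8 1.2 0.2] j6 -0.09schema error: expected keys x, y, z, turn
schema error: expected keys x, y, z, turn
```

All keys are required.

```bash
python3 -m crank '[{"x":-4,"y":-0.2,"z":0,"turn":0.076},{"x":-4,"y":0.1,"z":0,"turn":0.076},{"x":-4,"y":0.4,"z":0,"turn":0.076},{"x":-3.9,"y":0.7,"z":0,"turn":0.076},{"x":-3.9,"y":1,"z":0,"turn":0.076}]'
python3 -m crank '[{"x":-3.8,"y":1.3,"z":0,"turn":0.076},{"x":-3.6,"y":1.5,"z":0,"turn":0.076},{"x":-3.5,"y":1.8,"z":0,"turn":0.076},{"x":-3.3,"y":2.1,"z":0,"turn":0.07},{"x":-3.1,"y":2.3,"z":0,"turn":0.07}]' | head -2
python3 - <<'E'
from plant import manip
import numpy as np,cv2
m=manip.camera_model("wrist");p,d=manip.grab_frame("wrist")
np.savez("pics/w1.npz",p=p,d=d,**m);cv2.imwrite("pics/w1.png",p[:,:,::-1]);print(m)
E
python3 go.py 0.543 -0.075 0.24 -0.167
```

```text
time: 1.6
tool_pos: [0.4423, 0.0931, 0.2409]
tool_rot: [-0.0, 0.633, 0.774, -0.0]
contact_force: [1.3, 0.7, -0.4]
gripper_width: 1.002
grasp_force: 0.0
time: 2.1
tool_pos: [0.5422, -0.0758, 0.2407]
{'mtx': array([[309.70691629,   0.        , 324.99752249],
       [  0.        , 309.70691629, 199.09347109],
       [  0.        ,   0.        ,   1.        ]]), 'world_to_cam': array([[ 9.86075334e-01, -1.66299170e-01, -1.49853452e-04,
        -5.47506790e-01],
       [-1.58761521e-01, -9.41648101e-01,  2.96805715e-01,
        -2.59527873e-02],
       [-4.94996533e-02, -2.92649004e-01, -9.54937875e-01,
         3.93351558e-01],
       [ 0.00000000e+00,  0.00000000e+00,  0.00000000e+00,
         1.00000000e+00]])}
{'x': np.float64(0.48), 'y': np.float64(-0.21), 'z': np.float64(0.05), 'turn': -0.006}
tilt [ 6.0e-04 -3.4e-03 -1.0e+00] xax [ 0.172  0.985 -0.003] yaw -0.173 pos [ 0.5442 -0.0801  0.2405] d [-0.0012  0.0051 -0.0005] t 2.15 w 0.995 F [-2.3 -2.9 -0.3] j6 -0.11
```

View pics/w1.png

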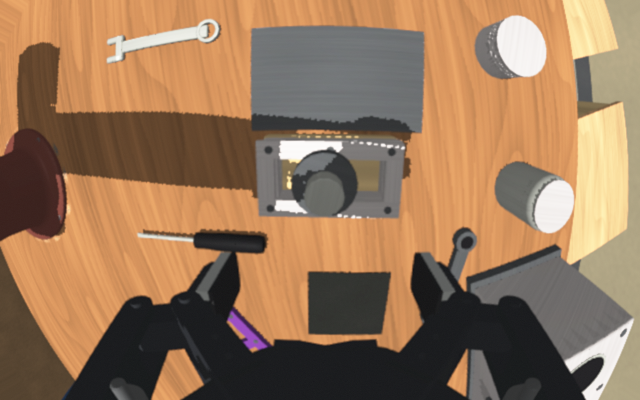

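The wrist picture shows plate_top at about (258..404, 138..217) with the knob top at (324,194), and the block above it at (252..424, 27..130). The arm was still settling when it was taken. I'll take a settled, enlarged one.

```bash
python3 -m crank '[{"x":0,"y":0,"z":0,"turn":0},{"x":0,"y":0,"z":0,"turn":0},{"x":0,"y":0,"z":0,"turn":0}]' | head -3
python3 - <<'E'
from plant import manip
import numpy as np,cv2
m=manip.camera_model("wrist");p,d=manip.grab_frame("wrist")
np.savez("pics/w2.npz",p=p,d=d,**m);im=cv2.resize(p[15:235,235:435],None,fx=2.7,fy=2.7,interpolation=cv2.INTER_CUBIC);cv2.imwrite("pics/w2.png",im[:,:,::-1])
E
python3 go.py 0.543 -0.075 0.24 -0.167
```

```text
time: 2.45
tool_pos: [0.5414, -0.0732, 0.2411]
tool_rot: [-0.0, 0.762, 0.647, -0.0]
{'x': np.float64(-0.16), 'y': np.float64(0.18), 'z': np.float64(0.13), 'turn': 0.005}
tilt [-1.e-04  2.e-04 -1.e+00] xax [0.162 0.987 0.   ] yaw -0.162 pos [ 0.5415 -0.0731  0.2413] d [ 0.0015 -0.0019 -0.0013] t 2.5 w 1.001 F [ 0.6 -0.2 -0.9] j6 -0.11
```

View pics/w2.png

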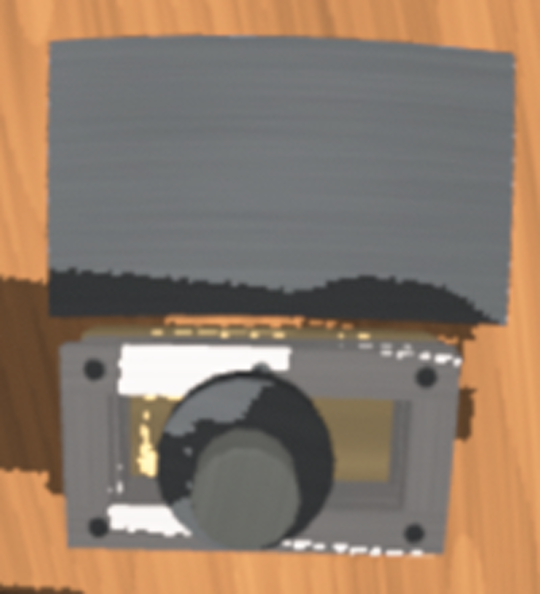

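Enlarged crop: plate corners (61,345),(461,350),(442,552),(70,547); block corners (50,42),(515,54),(503,323),(50,315); knob top centre about (246,497).

```bash
cat >> h.py <<'E'
def wray(px,z,mtx,w2c):
    px=np.atleast_2d(px).astype(float);v=(px-mtx[:2,2])/mtx[0,0];th=np.linalg.norm(v,axis=1)
    n=v*(np.tan(th)/th)[:,None]
    return ray(n*mtx[0,0]+mtx[:2,2],z,mtx,w2c)
def wcloud(d,mtx,w2c):
    v,u=np.mgrid[:d.shape[0],:d.shape[1]];n=np.stack([u-mtx[0,2],v-mtx[1,2]],-1)/mtx[0,0]
    th=np.linalg.norm(n,axis=-1)+1e-9;n=n*(np.tan(np.minimum(th,1.4))/th)[...,None]
    c=np.concatenate([n*d[...,None],d[...,None]],-1);i=np.linalg.inv(w2c);return c@i[:3,:3].T+i[:3,3]
E
python3 - <<'E'
from h import *
z=np.load("pics/w2.npz");K,T=z['mtx'],z['world_to_cam'];d=z['d']
px=lambda a:(np.array(a)+.5)/2.7-.5+[235,15]
for n,a,h,L,S in(("plate",[(461,350),(442,552),(70,547),(61,345)],.078,.15,.08),("block",[(515,54),(503,323),(50,315),(50,42)],.064,.18,.11)):
    print(n,fitrect(wray(px(a),h,K,T),L,S,-.17))
print("knob",wray(px((246,497)),.14,K,T))
W=wcloud(d,K,T);ok=d>.05
for nm,a,b in(("knobtop",.1375,.145),("disc",.098,.106),("plate",.075,.081),("block",.061,.0655)):
    m=ok&(W[...,2]>a)&(W[...,2]<b)&(abs(W[...,0]-.56)<.13)&(abs(W[...,1]+.02)<.13);print(nm,m.sum(),rect(W[m]))
m=ok&(W[...,2]<.008)&(z['p'].max(2)<75)&(abs(W[...,0]-.54)<.09)&(abs(W[...,1]+.29)<.1);print("mat",m.sum(),rect(W[m]))
E
```

```text
plate (array([ 0.54750887, -0.07404737, -0.17650764]), np.float64(0.001288374229783007))
block (array([ 0.57284812,  0.02730532, -0.17585385]), np.float64(0.001645544079273864))
knob [[ 0.54248658 -0.07230127]]
knobtop 1199 [array([542.2, -72.8]), array([32.6, 32.6]), np.float64(69.2)]
disc 1973 [array([541.7, -72.8]), array([63.2, 63.1]), np.float64(81.0)]
plate 5442 [array([546.8, -75. ]), array([ 81.6, 150.9]), np.float64(79.5)]
block 17536 [array([566.8,  -8.4]), array([183.9, 180.4]), np.float64(80.2)]
mat 4569 [array([ 540.9, -288.6]), array([118.5, 116.6]), np.float64(79.1)]
```

```bash
python3 -m crank '[{"x":0,"y":0,"z":3.5,"turn":0.016},{"x":0,"y":0,"z":3.5,"turn":0},{"x":0,"y":0,"z":3,"turn":0},{"x":0,"y":0,"z":2,"turn":0},{"x":0,"y":0,"z":1.1,"turn":0}]' | head -2
python3 -m crank '[{"x":0,"y":0,"z":0,"turn":0},{"x":0,"y":0,"z":0,"turn":0},{"x":0,"y":0,"z":0,"turn":0}]'
python3 go.py 0.542 -0.0727 0.110 -0.178
```

```text
time: 3.0
tool_pos: [0.5403, -0.0729, 0.1081]
time: 3.3
tool_pos: [0.5431, -0.0744, 0.1123]
tool_rot: [0.001, 0.768, 0.641, 0.001]
contact_force: [-0.5, 0.3, 0.4]
gripper_width: 0.998
grasp_force: 0.0
{'x': np.float64(0.14), 'y': np.float64(-0.14), 'z': np.float64(0.23), 'turn': 0.0}
tilt [ 3.2e-03 -9.0e-04 -1.0e+00] xax [ 0.179  0.984 -0.   ] yaw -0.18 pos [ 0.5431 -0.0744  0.1123] d [-0.0011  0.0017 -0.0023] t 3.3 w 0.998 F [-0.5  0.3  0.4] j6 -0.09
```

```bash
N='-'
python3 -m crank '[{"x":0,"y":0,"z":0.1,"turn":0},{"x":0,"y":0,"z":0,"turn":0},{"x":0,"y":0,"z":0,"turn":0},{"x":0,"y":0,"z":0,"turn":0},{"x":0,"y":0,"z":0,"turn":0}]' 0
python3 -m crank '[{"x":0,"y":0,"z":0,"turn":0},{"x":0,"y":0,"z":0,"turn":0},{"x":0,"y":0,"z":0,"turn":0},{"x":0,"y":0,"z":0,"turn":0},{"x":0,"y":0,"z":0,"turn":0}]'
python3 -m crank '[{"x":0,"y":0,"z":-0.5,"turn":0},{"x":0,"y":0,"z":-1,"turn":0},{"x":0,"y":0,"z":-2,"turn":0},{"x":0,"y":0,"z":-2,"turn":0},{"x":0,"y":0,"z":-1.5,"turn":0}]'
python3 go.py 0.541 -0.2890 0.18 -0.178
```

```text
time: 3.8
tool_pos: [0.5418, -0.0742, 0.1098]
tool_rot: [-0.0, 0.768, 0.641, -0.0]
contact_force: [-2.9, -0.0, 3.5]
gripper_width: 0.38
grasp_force: 59.8
time: 4.3
tool_pos: [0.5419, -0.0742, 0.1098]
tool_rot: [-0.0, 0.768, 0.641, -0.0]
contact_force: [-3.9, 1.2, 5.6]
gripper_width: 0.374
grasp_force: 60.0
time: 4.8
tool_pos: [0.5417, -0.0741, 0.1797]
tool_rot: [-0.0, 0.768, 0.641, -0.0]
contact_force: [1.1, -0.8, -7.4]
gripper_width: 0.383
grasp_force: 60.3
{'x': np.float64(-3.53), 'y': np.float64(0.63), 'z': np.float64(-0.0), 'turn': 0.0}
{'x': np.float64(-3.53), 'y': np.float64(0.63), 'z': np.float64(-0.0), 'turn': 0.0}
{'x': np.float64(-3.53), 'y': np.float64(0.63), 'z': np.float64(-0.0), 'turn': 0.0}
{'x': np.float64(-3.53), 'y': np.float64(0.63), 'z': np.float64(-0.0), 'turn': 0.0}
{'x': np.float64(-3.53), 'y': np.float64(0.63), 'z': np.float64(-0.0), 'turn': 0.0}
{'x': np.float64(-3.53), 'y': np.float64(0.63), 'z': np.float64(-0.0), 'turn': 0.0}
tilt [-3.e-04  2.e-04 -1.e+00] xax [0.179 0.984 0.   ] yaw -0.18 pos [ 0.5417 -0.0741  0.1797] d [-0.0007 -0.2149  0.0003] t 4.8 w 0.383 F [ 1.1 -0.8 -7.4] j6 -0.09
```

```bash
python3 -m crank '[{"x":-2,"y":0.4,"z":0,"turn":0},{"x":-3.5,"y":0.6,"z":0,"turn":0},{"x":-4,"y":0.7,"z":0,"turn":0},{"x":-4,"y":0.7,"z":0,"turn":0},{"x":-3.5,"y":0.6,"z":0,"turn":0}]' | head -2
python3 -m crank '[{"x":-2.5,"y":0.5,"z":0,"turn":0},{"x":-1.7,"y":0.3,"z":0,"turn":0},{"x":0,"y":0,"z":3,"turn":0},{"x":0,"y":0,"z":4,"turn":0},{"x":0,"y":0,"z":3,"turn":0}]' | head -2
python3 -m crank '[{"x":0,"y":0,"z":2,"turn":0},{"x":0,"y":0,"z":1,"turn":0},{"x":0,"y":0,"z":0,"turn":0},{"x":0,"y":0,"z":0,"turn":0},{"x":0,"y":0,"z":0,"turn":0}]'
python3 go.py 0.541 -0.2890 0.0348 -0.178
```

```text
time: 5.3
tool_pos: [0.5404, -0.2484, 0.1786]
time: 5.8
tool_pos: [0.5403, -0.2886, 0.0767]
time: 6.3
tool_pos: [0.5428, -0.2904, 0.0516]
tool_rot: [0.002, 0.768, 0.641, 0.0]
contact_force: [0.7, 0.2, -7.0]
gripper_width: 0.382
grasp_force: 60.7
{'x': np.float64(0.11), 'y': np.float64(-0.2), 'z': np.float64(1.68), 'turn': 0.0}
tilt [ 0.0031 -0.0022 -1.    ] xax [ 0.179  0.984 -0.002] yaw -0.18 pos [ 0.5428 -0.2904  0.0516] d [-0.0018  0.0014 -0.0168] t 6.3 w 0.382 F [ 0.7  0.2 -7. ] j6 -0.43
```

```bash
python3 -m crank '[{"x":0,"y":0,"z":0.6,"turn":0},{"x":0,"y":0,"z":0.4,"turn":0},{"x":0,"y":0,"z":0.3,"turn":0},{"x":0,"y":0,"z":0,"turn":0},{"x":0,"y":0,"z":0,"turn":0}]'
python3 -m crank '[{"x":0,"y":0,"z":0.1,"turn":0},{"x":0,"y":0,"z":0.1,"turn":0},{"x":0,"y":0,"z":0,"turn":0},{"x":0,"y":0,"z":0,"turn":0}]'
```

```text
time: 6.8
tool_pos: [0.5412, -0.2895, 0.036]
tool_rot: [-0.0, 0.768, 0.641, -0.0]
contact_force: [-0.3, -0.8, -7.3]
gripper_width: 0.382
grasp_force: 60.7
time: 7.2
tool_pos: [0.5416, -0.2898, 0.0349]
tool_rot: [0.0, 0.768, 0.641, 0.0]
contact_force: [-1.7, 0.9, -3.6]
gripper_width: 0.381
grasp_force: 61.1
```

```bash
python3 -m crank '[{"x":0,"y":0,"z":0.05,"turn":0},{"x":0,"y":0,"z":0,"turn":0},{"x":0,"y":0,"z":0,"turn":0}]' | sed -n '2p;4p'
python3 -m crank '[{"x":0,"y":0,"z":0,"turn":0},{"x":0,"y":0,"z":0,"turn":0},{"x":0,"y":0,"z":0,"turn":0},{"x":0,"y":0,"z":0,"turn":0},{"x":0,"y":0,"z":0,"turn":0}]' 100
python3 -m crank '[{"x":0,"y":0,"z":-1,"turn":0},{"x":0,"y":0,"z":-2,"turn":0},{"x":0,"y":0,"z":-4,"turn":0},{"x":0,"y":0,"z":-4.5,"turn":0},{"x":0,"y":0,"z":-3.5,"turn":0}]' | sed -n '2p;5p'
python3 go.py 0.547 -0.0745 0.18 -0.177
```

```text
tool_pos: [0.5416, -0.2898, 0.0349]
contact_force: [-5.1, 2.2, 3.3]
time: 8.0
tool_pos: [0.5415, -0.2897, 0.0339]
tool_rot: [0.0, 0.768, 0.641, 0.0]
contact_force: [-0.2, 0.3, 0.0]
gripper_width: 1.0
grasp_force: 0.0
tool_pos: [0.5419, -0.29, 0.1876]
gripper_width: 1.001
{'x': np.float64(3.55), 'y': np.float64(-0.56), 'z': np.float64(0.13), 'turn': 0.0}
{'x': np.float64(3.55), 'y': np.float64(-0.56), 'z': np.float64(0.13), 'turn': 0.0}
{'x': np.float64(3.55), 'y': np.float64(-0.56), 'z': np.float64(0.13), 'turn': 0.0}
{'x': np.float64(3.55), 'y': np.float64(-0.56), 'z': np.float64(0.13), 'turn': 0.0}
{'x': np.float64(3.55), 'y': np.float64(-0.56), 'z': np.float64(0.13), 'turn': 0.0}
{'x': np.float64(3.55), 'y': np.float64(-0.56), 'z': np.float64(0.13), 'turn': 0.0}
tilt [ 0.0027 -0.0019 -1.    ] xax [ 0.179  0.984 -0.001] yaw -0.18 pos [ 0.5419 -0.29    0.1876] d [ 0.0051  0.2155 -0.0076] t 8.5 w 1.001 F [ 0.9  0.2 -0.4] j6 -0.43
```

```bash
python3 -m crank '[{"x":2,"y":-0.3,"z":0,"turn":0},{"x":3.5,"y":-0.6,"z":0,"turn":0},{"x":4,"y":-0.6,"z":0,"turn":0},{"x":4,"y":-0.6,"z":0,"turn":0},{"x":3.5,"y":-0.6,"z":0,"turn":0}]' 45 | head -2
python3 -m crank '[{"x":2.5,"y":-0.4,"z":0,"turn":0},{"x":1.7,"y":-0.3,"z":0,"turn":0},{"x":0,"y":0,"z":0,"turn":0},{"x":0,"y":0,"z":0,"turn":0},{"x":0,"y":0,"z":0,"turn":0}]' | head -2
python3 -m crank '[{"x":0,"y":0,"z":0,"turn":0},{"x":0,"y":0,"z":0,"turn":0},{"x":0,"y":0,"z":0,"turn":0}]' | head -2
cat > look.py <<'E'
import sys,cv2
from h import *
from plant import manip
m=manip.camera_model("wrist");p,d=manip.grab_frame("wrist")
np.savez("pics/%s.npz"%sys.argv[1],p=p,d=d,**m);cv2.imwrite("pics/%s.png"%sys.argv[1],p[:,:,::-1])
W=wcloud(d,m['mtx'],m['world_to_cam']);ok=d>.05;a,b,cx,cy=[float(v) for v in sys.argv[2:6]]
M=(ok&(W[...,2]>a)&(W[...,2]<b)&(abs(W[...,0]-cx)<.1)&(abs(W[...,1]-cy)<.09)).astype(np.uint8)
M=cv2.morphologyEx(M,cv2.MORPH_OPEN,np.ones((3,3)));M=M>0
print("rect",M.sum(),rect(W[M]),"z",np.median(W[M][:,2]).round(4))
E
python3 look.py w3 .0735 .083 .547 -.0745
python3 go.py 0.547 -0.0745 0.18 -0.177
```

```text
time: 9.0
tool_pos: [0.5446, -0.1152, 0.1835]
time: 9.5
tool_pos: [0.5457, -0.0755, 0.1837]
time: 9.8
tool_pos: [0.5458, -0.0754, 0.1838]
rect 10428 [array([547. , -74.8]), array([ 81. , 150.7]), np.float64(79.6)] z 0.0778
{'x': np.float64(0.1), 'y': np.float64(0.1), 'z': np.float64(0.38), 'turn': 0.0}
tilt [-1.e-04 -0.e+00 -1.e+00] xax [ 0.18   0.984 -0.   ] yaw -0.181 pos [ 0.5458 -0.0753  0.1838] d [ 0.0012  0.0008 -0.0038] t 9.85 w 0.448 F [-0.1  0.5  0.7] j6 -0.09
```

View pics/w3.png

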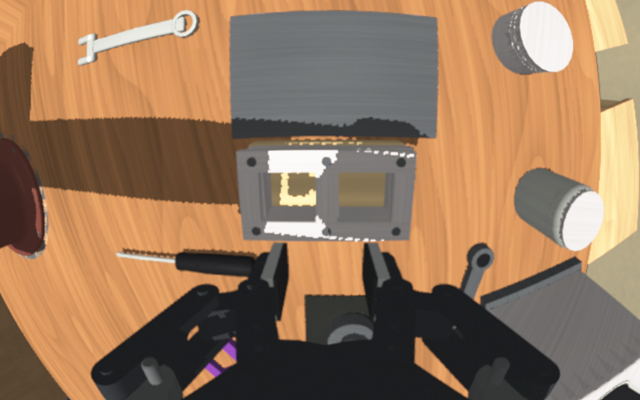

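```bash
python3 -m crank '[{"x":0.1,"y":0.1,"z":2,"turn":0},{"x":0,"y":0,"z":3,"turn":0},{"x":0,"y":0,"z":3,"turn":0},{"x":0,"y":0,"z":1.5,"turn":0},{"x":0,"y":0,"z":0.4,"turn":0}]' | head -2
python3 -m crank '[{"x":0,"y":0,"z":0,"turn":0},{"x":0,"y":0,"z":0,"turn":0},{"x":0,"y":0,"z":0,"turn":0},{"x":0,"y":0,"z":0,"turn":0},{"x":0,"y":0,"z":0,"turn":0}]'
python3 go.py 0.547 -0.0748 0.068 -0.1815
```

```text
time: 10.35
tool_pos: [0.5455, -0.0738, 0.0825]
time: 10.85
tool_pos: [0.5475, -0.0742, 0.0856]
tool_rot: [0.001, 0.768, 0.641, 0.0]
contact_force: [0.3, -0.0, 0.4]
gripper_width: 0.453
grasp_force: 0.0
{'x': np.float64(-0.07), 'y': np.float64(-0.04), 'z': np.float64(1.76), 'turn': 0.0}
tilt [ 1.3e-03 -4.0e-04 -1.0e+00] xax [ 0.179  0.984 -0.   ] yaw -0.18 pos [ 0.5475 -0.0742  0.0856] d [-0.0005 -0.0006 -0.0176] t 10.85 w 0.453 F [ 0.3 -0.   0.4] j6 -0.09
```

```bash
python3 -m crank '[{"x":-0.05,"y":0,"z":0.5,"turn":0},{"x":0,"y":0,"z":0.5,"turn":0},{"x":0,"y":0,"z":0.3,"turn":0},{"x":0,"y":0,"z":0.2,"turn":0},{"x":0,"y":0,"z":0.1,"turn":0}]' | sed -n '2p;4p'
python3 -m crank '[{"x":0,"y":0,"z":0,"turn":0},{"x":0,"y":0,"z":0,"turn":0},{"x":0,"y":0,"z":0,"turn":0},{"x":0,"y":0,"z":0,"turn":0},{"x":0,"y":0,"z":0,"turn":0}]'|sed -n '2p;4p'
python3 look.py w4 .0735 .083 .547 -.0745
python3 go.py 0.547 -0.0748 0.068 -0.1815
```

```text
tool_pos: [0.5466, -0.0745, 0.0683]
contact_force: [0.3, 0.5, -0.1]
tool_pos: [0.547, -0.0746, 0.0689]
contact_force: [0.3, 0.8, -0.3]
rect 21284 [array([546.8, -75.1]), array([ 81.5, 151.7]), np.float64(79.5)] z 0.0778
{'x': np.float64(-0.02), 'y': np.float64(0.01), 'z': np.float64(0.09), 'turn': 0.0}
tilt [ 2.e-04 -0.e+00 -1.e+00] xax [0.179 0.984 0.   ] yaw -0.18 pos [ 0.547  -0.0746  0.0689] d [ 0.     -0.0002 -0.0009] t 11.9 w 0.448 F [0.3 0.9 0.3] j6 -0.09
```

Run:
```python
import cv2
p=cv2.imread("pics/w4.png");cv2.imwrite("pics/w4c.png",cv2.resize(p[150:350,180:460],None,fx=2.6,fy=2.6,interpolation=cv2.INTER_CUBIC))
```

```text
(no output)
```

View pics/w4c.png

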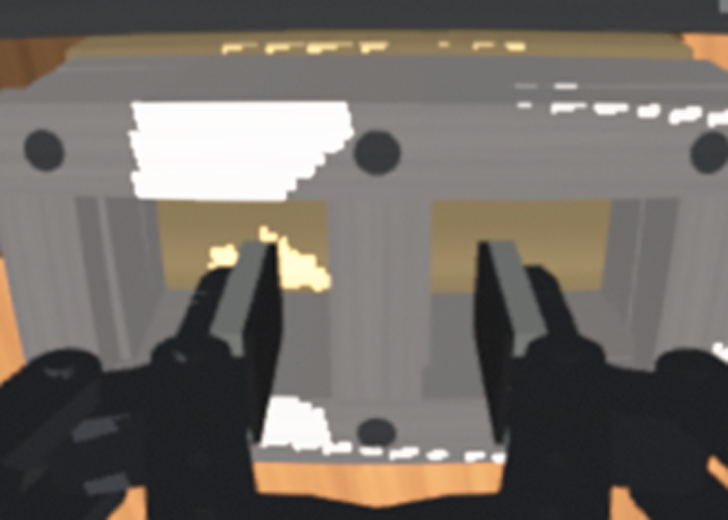

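The fingers straddle the bridge, the left one at (260,330) and the right one at (495,330), with clearance on both sides. Closing now.

```bash
python3 -m crank '[{"x":0,"y":0,"z":0,"turn":0},{"x":0,"y":0,"z":0,"turn":0},{"x":0,"y":0,"z":0,"turn":0},{"x":0,"y":0,"z":0,"turn":0},{"x":0,"y":0,"z":0,"turn":0}]' 0
python3 -m crank '[{"x":0,"y":0,"z":0,"turn":0},{"x":0,"y":0,"z":0,"turn":0},{"x":0,"y":0,"z":0,"turn":0},{"x":0,"y":0,"z":0,"turn":0}]'
python3 look.py w5 .0735 .083 .547 -.0745
```

```text
time: 12.4
tool_pos: [0.5471, -0.0747, 0.0691]
tool_rot: [0.0, 0.768, 0.641, 0.0]
contact_force: [-0.6, 0.8, 1.9]
gripper_width: 0.187
grasp_force: 61.1
time: 12.8
tool_pos: [0.5471, -0.0747, 0.0691]
tool_rot: [0.0, 0.768, 0.641, 0.0]
contact_force: [-0.7, 1.0, 4.1]
gripper_width: 0.183
grasp_force: 61.3
rect 20292 [array([547.1, -75.2]), array([ 81.4, 151.4]), np.float64(79.7)] z 0.0778
```

```bash
python3 -m crank '[{"x":0,"y":0,"z":-0.1,"turn":0},{"x":0,"y":0,"z":-0.05,"turn":0},{"x":0,"y":0,"z":0,"turn":0},{"x":0.2,"y":0,"z":0,"turn":0},{"x":0.4,"y":0,"z":0,"turn":0}]'
python3 -m crank '[{"x":0.6,"y":0.1,"z":0,"turn":0},{"x":0.8,"y":0.1,"z":0,"turn":0},{"x":0.9,"y":0.1,"z":0,"turn":0},{"x":0.9,"y":0.1,"z":0,"turn":0},{"x":0.9,"y":0.1,"z":0,"turn":0}]'
```

```text
time: 13.35
tool_pos: [0.5476, -0.0686, 0.0698]
tool_rot: [-0.0, 0.768, 0.641, -0.0]
contact_force: [0.3, 1.2, -2.0]
gripper_width: 0.185
grasp_force: 60.5
time: 13.85
tool_pos: [0.5605, -0.0283, 0.0703]
tool_rot: [0.0, 0.768, 0.641, 0.0]
contact_force: [-0.2, -0.1, -1.7]
gripper_width: 0.186
grasp_force: 60.5
```

Slides freely at about the plate's own weight (-2 N). Continuing: 6 cm more to go.

```bash
python3 -m crank '[{"x":0.9,"y":0.1,"z":0,"turn":0},{"x":0.9,"y":0.1,"z":0,"turn":0},{"x":0.9,"y":0,"z":0,"turn":0},{"x":0.9,"y":0,"z":0,"turn":0},{"x":0.8,"y":0,"z":0,"turn":0}]'|sed -n '2p;4p'
python3 -m crank '[{"x":0.6,"y":0,"z":0,"turn":0},{"x":0.4,"y":0,"z":0,"turn":0},{"x":0.3,"y":0,"z":0,"turn":0},{"x":0,"y":0,"z":0,"turn":0},{"x":0,"y":0,"z":0,"turn":0}]'
python3 look.py w6 .074 .084 .573 .027
python3 go.py 0.573 0.027 0.0685 -0.18
```

```text
tool_pos: [0.5702, 0.0145, 0.0703]
contact_force: [-0.4, 1.0, -2.5]
time: 14.85
tool_pos: [0.5724, 0.0263, 0.0703]
tool_rot: [0.0, 0.768, 0.641, -0.0]
contact_force: [0.9, 0.4, -2.3]
gripper_width: 0.189
grasp_force: 60.5
rect 20371 [array([572.4,  25.8]), array([ 81.5, 151.3]), np.float64(79.5)] z 0.079
{'x': np.float64(0.09), 'y': np.float64(0.04), 'z': np.float64(0.18), 'turn': 0.0}
tilt [-0.e+00 -1.e-04 -1.e+00] xax [ 0.179  0.984 -0.   ] yaw -0.18 pos [0.5724 0.0262 0.0703] d [ 0.0006  0.0008 -0.0018] t 14.9 w 0.186 F [ 0.3  0.4 -2.1] j6 0.1
```

```bash
python3 -m crank '[{"x":0,"y":0,"z":0.1,"turn":0},{"x":0,"y":0,"z":0.1,"turn":0},{"x":0,"y":0,"z":0.1,"turn":0},{"x":0,"y":0,"z":0,"turn":0},{"x":0,"y":0,"z":0,"turn":0}]'|sed -n '2p;4p'
python3 -m crank '[{"x":0,"y":0,"z":0,"turn":0},{"x":0,"y":0,"z":0,"turn":0},{"x":0,"y":0,"z":0,"turn":0},{"x":0,"y":0,"z":0,"turn":0},{"x":0,"y":0,"z":0,"turn":0}]' 45
python3 -m crank '[{"x":0,"y":0,"z":-0.5,"turn":0},{"x":0,"y":0,"z":-1,"turn":0},{"x":0,"y":0,"z":-3,"turn":0},{"x":0,"y":0,"z":-4,"turn":0},{"x":0,"y":0,"z":-3.5,"turn":0}]'|sed -n '2p;4p'
python3 -m crank '[{"x":0,"y":0,"z":-0.5,"turn":0},{"x":0,"y":0,"z":0,"turn":0},{"x":0,"y":0,"z":0,"turn":0},{"x":0,"y":0,"z":0,"turn":0},{"x":0,"y":0,"z":0,"turn":0}]' 100|sed -n '2p;4p'
python3 look.py w7 .072 .084 .573 .027
python3 - <<'E'
from h import *
z=np.load("pics/w7.npz");W=wcloud(z['d'],z['mtx'],z['world_to_cam']);d=z['d']
for nm,a,b,cx,cy in(("stack2",.0655-.004,.07,.547,-.0745),("block+plate",.058,.07,.573,.027)):
    Q=(W[...,:2]-[cx,cy])@np.array([[.984,.179],[-.179,.984]]);h=(.09,.044) if nm=="stack2" else (.1,.058)
    m=(d>.05)&(W[...,2]>a)&(W[...,2]<b)&(abs(Q[...,0])<h[0])&(abs(Q[...,1])<h[1]);print(nm,m.sum(),rect(W[m]))
m=(d>.05)&(W[...,2]>.055)&(W[...,2]<.075)&(abs(W[...,0]-.541)<.06)&(abs(W[...,1]+.29)<.06);print("knob",m.sum(),rect(W[m]) if m.sum() else"")
E
python3 go.py 0.5417 -0.2897 0.19 -0.18
```

```text
tool_pos: [0.5724, 0.0264, 0.0672]
contact_force: [-0.5, 0.7, -2.7]
time: 15.9
tool_pos: [0.5726, 0.0265, 0.0675]
tool_rot: [0.0, 0.768, 0.641, 0.0]
contact_force: [-0.7, -1.2, -0.1]
gripper_width: 0.452
grasp_force: 0.0
tool_pos: [0.5726, 0.0265, 0.19]
contact_force: [1.0, -0.3, 0.6]
tool_pos: [0.5714, 0.0265, 0.1904]
contact_force: [-0.8, -0.5, -0.9]
rect 9811 [array([572.5,  25.9]), array([ 81.6, 150.9]), np.float64(79.6)] z 0.0758
stack2 6345 [array([548.9, -75.2]), array([ 82.2, 151.3]), np.float64(81.2)]
block+plate 12124 [array([572.8,  27.4]), array([111.2, 181.1]), np.float64(80.4)]
knob 0 
{'x': np.float64(-3.96), 'y': np.float64(0.34), 'z': np.float64(0.01), 'turn': 0.0}
{'x': np.float64(-3.96), 'y': np.float64(0.34), 'z': np.float64(0.01), 'turn': 0.0}
{'x': np.float64(-3.96), 'y': np.float64(0.34), 'z': np.float64(0.01), 'turn': 0.0}
{'x': np.float64(-3.96), 'y': np.float64(0.34), 'z': np.float64(0.01), 'turn': 0.0}
{'x': np.float64(-3.96), 'y': np.float64(0.34), 'z': np.float64(0.01), 'turn': 0.0}
{'x': np.float64(-3.96), 'y': np.float64(0.34), 'z': np.float64(0.01), 'turn': 0.0}
{'x': np.float64(-3.96), 'y': np.float64(0.34), 'z': np.float64(0.01), 'turn': 0.0}
{'x': np.float64(-3.96), 'y': np.float64(0.34), 'z': np.float64(0.01), 'turn': 0.0}
tilt [-2.7e-03  2.0e-04 -1.0e+00] xax [ 0.179  0.984 -0.   ] yaw -0.18 pos [0.5717 0.0265 0.1907] d [-0.03   -0.3162 -0.0007] t 16.95 w 0.998 F [ 0.3 -1.1  0.2] j6 0.1
```

View pics/w7.png

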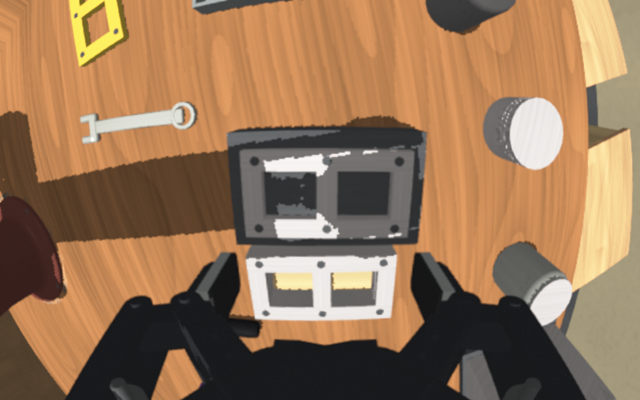

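The plate lies centrally on the block at (327,195), and the remaining stack at (321,287) hasn't moved. Fetching the weight.

```bash
python3 -m crank '[{"x":-2,"y":0.2,"z":0,"turn":0},{"x":-4,"y":0.3,"z":0,"turn":0},{"x":-4.5,"y":0.4,"z":0,"turn":0},{"x":-4.5,"y":0.4,"z":0,"turn":0},{"x":-4.5,"y":0.4,"z":0,"turn":0}]'|sed -n '2p'
python3 -m crank '[{"x":-4.5,"y":0.4,"z":0,"turn":0},{"x":-3.5,"y":0.3,"z":0,"turn":0},{"x":-2.5,"y":0.2,"z":0,"turn":0},{"x":-1.5,"y":0.1,"z":0,"turn":0},{"x":0,"y":0,"z":0,"turn":0}]'|sed -n '2p'
python3 -m crank '[{"x":0,"y":0,"z":0,"turn":0},{"x":0,"y":0,"z":0,"turn":0},{"x":0,"y":0,"z":0,"turn":0},{"x":0,"y":0,"z":0,"turn":0}]'|sed -n '2p'
python3 look.py w8 .062 .068 .541 -.29
python3 go.py 0.5417 -0.2897 0.0355 -0.18 10 | tail -2
```

```text
tool_pos: [0.5536, -0.1699, 0.1916]
tool_pos: [0.5422, -0.2895, 0.1917]
tool_pos: [0.5429, -0.2874, 0.1924]
rect 1010 [array([ 542. , -288.9]), array([33.1, 33. ]), np.float64(79.9)] z 0.0648
{'x': np.float64(-0.02), 'y': np.float64(-0.01), 'z': np.float64(1.57), 'turn': 0.0}
tilt [ 1.e-04  0.e+00 -1.e+00] xax [0.178 0.984 0.   ] yaw -0.179 pos [ 0.5428 -0.2875  0.1924] d [-0.0011 -0.0022 -0.1569] t 18.4 w 1.001 F [ 0.  -0.1 -0.3] j6 -0.43
```

```bash
python3 -m crank '[{"x":-0.15,"y":-0.1,"z":2.5,"turn":0},{"x":0,"y":0,"z":4,"turn":0},{"x":0,"y":0,"z":4,"turn":0},{"x":0,"y":0,"z":3,"turn":0},{"x":0,"y":0,"z":1.6,"turn":0}]'|sed -n '2p'
python3 -m crank '[{"x":0,"y":0,"z":0.5,"turn":0},{"x":0,"y":0,"z":0,"turn":0},{"x":0,"y":0,"z":0,"turn":0},{"x":0,"y":0,"z":0,"turn":0},{"x":0,"y":0,"z":0,"turn":0}]'|sed -n '2p;4p'
python3 -m crank '[{"x":0,"y":0,"z":0,"turn":0},{"x":0,"y":0,"z":0,"turn":0},{"x":0,"y":0,"z":0,"turn":0},{"x":0,"y":0,"z":0,"turn":0},{"x":0,"y":0,"z":0,"turn":0}]' 0
python3 -m crank '[{"x":0,"y":0,"z":0,"turn":0},{"x":0,"y":0,"z":0,"turn":0},{"x":0,"y":0,"z":0,"turn":0}]'
```

```text
tool_pos: [0.5396, -0.288, 0.0378]
tool_pos: [0.5423, -0.2902, 0.038]
contact_force: [-0.2, 0.8, 0.0]
time: 19.9
tool_pos: [0.5417, -0.2898, 0.0366]
tool_rot: [0.0, 0.768, 0.641, 0.0]
contact_force: [0.6, -0.2, 0.8]
gripper_width: 0.384
grasp_force: 60.8
time: 20.2
tool_pos: [0.5417, -0.2898, 0.0366]
tool_rot: [0.0, 0.768, 0.641, 0.0]
contact_force: [1.8, -0.1, 0.1]
gripper_width: 0.38
grasp_force: 60.8
```

```bash
python3 -m crank '[{"x":0,"y":0,"z":-1,"turn":0},{"x":0,"y":0,"z":-3,"turn":0},{"x":0,"y":0,"z":-4.5,"turn":0},{"x":0,"y":0,"z":-4.5,"turn":0},{"x":0,"y":0,"z":-3,"turn":0}]'|sed -n '2p;4p'
python3 -m crank '[{"x":2,"y":-0.2,"z":0,"turn":0},{"x":4,"y":-0.3,"z":0,"turn":0},{"x":4.5,"y":-0.4,"z":0,"turn":0},{"x":4.5,"y":-0.4,"z":0,"turn":0},{"x":4.5,"y":-0.4,"z":0,"turn":0}]'|sed -n '2p'
python3 -m crank '[{"x":4.5,"y":-0.4,"z":0,"turn":0},{"x":3.5,"y":-0.3,"z":0,"turn":0},{"x":2.5,"y":-0.2,"z":0,"turn":0},{"x":1.5,"y":-0.1,"z":0,"turn":0},{"x":0,"y":0,"z":0,"turn":0}]'|sed -n '2p;5p'
python3 -m crank '[{"x":0,"y":0,"z":0,"turn":0},{"x":0,"y":0,"z":0,"turn":0},{"x":0,"y":0,"z":0,"turn":0},{"x":0,"y":0,"z":0,"turn":0}]'|sed -n '2p'
python3 go.py 0.5725 0.026 0.1096 -0.18
```

```text
tool_pos: [0.5408, -0.2893, 0.1981]
contact_force: [1.1, -0.3, -7.3]
tool_pos: [0.5569, -0.0919, 0.1927]
tool_pos: [0.5695, 0.0272, 0.1939]
gripper_width: 0.376
tool_pos: [0.5712, 0.0243, 0.1963]
{'x': np.float64(0.06), 'y': np.float64(0.03), 'z': np.float64(2.89), 'turn': 0.0}
{'x': np.float64(0.06), 'y': np.float64(0.03), 'z': np.float64(2.89), 'turn': 0.0}
{'x': np.float64(0.06), 'y': np.float64(0.03), 'z': np.float64(2.89), 'turn': 0.0}
tilt [-1.e-04 -1.e-04 -1.e+00] xax [ 0.18   0.984 -0.   ] yaw -0.181 pos [0.5712 0.0243 0.1963] d [ 0.0013  0.0017 -0.0867] t 22.1 w 0.379 F [ 0.3 -1.2 -6.8] j6 0.09
```

```bash
python3 -m crank '[{"x":0.2,"y":0.1,"z":2,"turn":0},{"x":0,"y":0,"z":2.5,"turn":0},{"x":0,"y":0,"z":1.8,"turn":0},{"x":0,"y":0,"z":1,"turn":0},{"x":0,"y":0,"z":0.5,"turn":0}]'|sed -n '2p;4p'
python3 -m crank '[{"x":0,"y":0,"z":0.2,"turn":0},{"x":0,"y":0,"z":0.1,"turn":0},{"x":0,"y":0,"z":0,"turn":0},{"x":0,"y":0,"z":0,"turn":0},{"x":0,"y":0,"z":0,"turn":0}]'|sed -n '2p;4p'
```

```text
tool_pos: [0.572, 0.0267, 0.1172]
contact_force: [-0.7, 0.1, -6.5]
tool_pos: [0.5729, 0.027, 0.116]
contact_force: [-0.8, 0.1, -7.2]
```

```bash
python3 -m crank '[{"x":0,"y":0,"z":0.15,"turn":0},{"x":0,"y":0,"z":0.1,"turn":0},{"x":0,"y":0,"z":0.1,"turn":0},{"x":0,"y":0,"z":0.1,"turn":0},{"x":0,"y":0,"z":0,"turn":0}]'|sed -n '2p;4p'
python3 -m crank '[{"x":0,"y":0,"z":0.05,"turn":0},{"x":0,"y":0,"z":0.05,"turn":0},{"x":0,"y":0,"z":0,"turn":0},{"x":0,"y":0,"z":0,"turn":0}]'|sed -n '2p;4p'
```

```text
tool_pos: [0.5723, 0.027, 0.1105]
contact_force: [0.1, -0.1, -7.5]
tool_pos: [0.5725, 0.0269, 0.1098]
contact_force: [-0.2, -0.2, -7.6]
```

```bash
python3 -m crank '[{"x":0,"y":0,"z":0.05,"turn":0},{"x":0,"y":0,"z":0.05,"turn":0},{"x":0,"y":0,"z":0,"turn":0},{"x":0,"y":0,"z":0,"turn":0}]'|sed -n '2p;4p'
```

```text
tool_pos: [0.5727, 0.0269, 0.1096]
contact_force: [-3.4, 0.1, -1.0]
```

Weight is resting on the plate (load down to -1 N). Releasing and backing off.

```bash
python3 -m crank '[{"x":0,"y":0,"z":0.02,"turn":0},{"x":0,"y":0,"z":0,"turn":0},{"x":0,"y":0,"z":0,"turn":0}]'|sed -n '2p;4p'
python3 -m crank '[{"x":0,"y":0,"z":0,"turn":0},{"x":0,"y":0,"z":0,"turn":0},{"x":0,"y":0,"z":0,"turn":0},{"x":0,"y":0,"z":0,"turn":0},{"x":0,"y":0,"z":0,"turn":0}]' 100|sed -n '2p;4p;5p'
python3 -m crank '[{"x":0,"y":0,"z":-1,"turn":0},{"x":0,"y":0,"z":-3,"turn":0},{"x":0,"y":0,"z":-4,"turn":0},{"x":0,"y":0,"z":-3,"turn":0},{"x":0,"y":0,"z":-1,"turn":0}]'|sed -n '2p'
python3 -m crank '[{"x":0,"y":0,"z":0,"turn":0},{"x":0,"y":0,"z":0,"turn":0},{"x":0,"y":0,"z":0,"turn":0},{"x":0,"y":0,"z":0,"turn":0},{"x":0,"y":0,"z":0,"turn":0}]'|sed -n '2p;4p'
python3 look.py w9 .072 .080 .573 .027
python3 - <<'E'
from h import *
z=np.load("pics/w9.npz");W=wcloud(z['d'],z['mtx'],z['world_to_cam']);d=z['d']
for nm,a,b in(("disc",.096,.104),("knob",.135,.141)):
    m=(d>.05)&(W[...,2]>a)&(W[...,2]<b)&(abs(W[...,0]-.573)<.06)&(abs(W[...,1]-.027)<.06);print(nm,m.sum(),rect(W[m]),np.median(W[m][:,2]))
E
```

```text
tool_pos: [0.5727, 0.0269, 0.1096]
contact_force: [-5.5, 0.3, 3.7]
tool_pos: [0.5728, 0.0269, 0.1087]
contact_force: [0.5, 0.6, 0.2]
gripper_width: 1.001
tool_pos: [0.5747, 0.0268, 0.2341]
tool_pos: [0.5719, 0.027, 0.2271]
contact_force: [0.7, -0.0, 0.9]
rect 5845 [array([572.7,  26.3]), array([ 81.3, 151.1]), np.float64(79.4)] z 0.0758
disc 2082 [array([573. ,  28.4]), array([62.8, 63. ]), np.float64(85.9)] 0.09975857979078936
knob 1326 [array([573.5,  28.1]), array([33.1, 32.5]), np.float64(80.9)] 0.13779597413954456
```

View pics/w9.png

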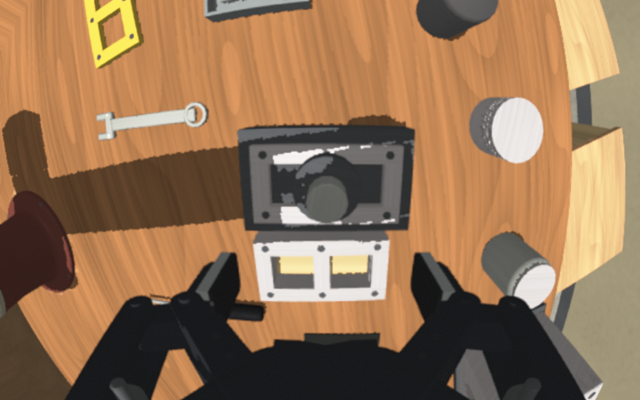

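The weight stands upright at (327,190) on the centred plate, within about 2 mm of its middle. The stack at (321,270) is undisturbed. Handing in.

```bash
python3 -c "
from plant import manip
print(manip.job_done())"
```

```text
the job is handed in; nothing more can be done
None
```

I handed the job in at about 26 s of the 72 s. The top plate lies flat on the block, about 1 mm off centre. The weight stands upright within about 2 mm of the plate's middle, and the second plate, the only one I re-measured, moved about 2 mm at most. The hand-in returned no verdict.

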